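# Open the green-sticker display case on a market stall

### The arm

A 7-joint arm with a two-finger parallel gripper is mounted at the origin on the work surface. World frame = base frame: x ahead of the robot, y to its left, z up, the work surface at z = 0. Lengths are in m, angles in rad, forces in N, time in s.
With the tool pointing down it reaches from about 0.4 to 0.85 m from the base axis. Payload 10.4 kg.
Tool frame: the origin (TCP) lies midway between the tips of the shut fingers; the grasp point (between the pads) lies 19 mm behind it; z points along the fingers, y is the direction in which the jaws open and shut (so a half turn about z gives the same grasp; the last joint's range is limited). The gripper opens to 85 mm and grips with 20 to 120 N. Pads are 22 mm wide; open, the fingers measure 114 mm over their backs; the gripper's body (76 mm by 85 mm) begins 54 mm behind the grasp point. The pads swing forward as they close: fully open they stand 13 mm farther back than shut.
Start: joints at [-1.347, 0.332, -0.065, 1.46, 0.022, 1.35, -0.088], TCP at [0.153, 0.606, 0.231] pointing down, gripper open.
Joint ranges: [-2.6, 2.6], [-0.5, 2.12], [-1.47, 1.34], [0.16, 2.42], [-1.27, 4.41], [0.06, 2.06], [-2.6, 2.6]. Speed limits (rad/s): [2.22, 2.22, 2.79, 2.79, 3.14, 3.14, 3.14].

### API

Orientations are given as a unit quaternion [x, y, z, w].
In Python, from workcell import manip, camera, camera_info, workorder, nets gives the robot as it stands.
- The arm moves only by the tool apply_moves, never from a script. Its argument "commands" is a list of rows, each a list of 5 numbers: the shift along the tool's x, y, z in m, then the turn about the tool's z in degrees, then the gripper command: -1 is fully open, 1 is shut, values between are in proportion. A call has 1 to 5 rows; each row shifts and turns the pose as measured when the row begins, along the tool's axes as they then stand; what a row does not reach is not made up. A row lasts 1/12 s, in which the tool goes at most 41.7 mm and 7.16 degrees, less where a joint would pass 70% of its speed; a pose out of reach is approached as far as the arm can. A call is refused whole if a number of a shift passes 0.0417 or a number of a turn 7.16, either way. A call with a gripper value outside its range is refused whole. The fingers move at their own pace and stop on an object; "squeeze" is the grip in N (left out, the last holds). Time passes only in rows, so rows that do not move let the fingers close. It gives the time, the measured TCP pose, the force and the opening at its end, in the units of the state.
- manip.get_obs(): the state, without advancing time (a new reading comes with each control period).
- camera(name): name is "scene" or "top"; returns (picture, depth): 420x560x3 uint8, red, green, blue; 420x560 float32, m along the optical axis (not along the pixel's ray), 0 where there is no reading.
- camera_info(name): a dict with "camera_matrix" (3x3 intrinsics, pixels), "xyz" and "rotation" of the camera in the world. Camera axes: x right, y down, z forward; pixel columns grow to the right and rows downward; lengths in m; the calibration is good to about 2 mm. A picture is of the moment at which its call begins. camera_info takes no time and is no camera call.
- workorder.hand_in(): hands the job in, once; it reports no verdict.
Trained networks look in the newest picture that a camera, given by its name, has taken for a name from the list of things; names that differ only in an ending like _2 or _b are one class to them, and where a whole thing is asked for, a point or a joint stands for the part that bears it (a point fixed in the world has none). Each returns a list of dicts, best first, with "conf" (0 to 1); they miss things now and then, are a little off and sometimes report something else, mostly with a low value. They report only what shows in the picture. A call takes as long as a camera call.
- nets.look_for(camera, thing): "rect" ([left, top, width, height] in pixels, round what is visible of it).
- nets.place_of(camera, thing): "xy" ([column, row] in pixels: a listed point, or the origin of a listed thing).
The state is a dict: "clock": time; "joint_pos": joint angles; "joint_velocities": joint speeds; "tau": joint torques, N m; "position": TCP position; "ee_rot": TCP orientation; "ft_force": force on the tool from outside, world axes, zero at the start; "torque": the same for the moment, N m; "grip_width": opening from 0.0 (shut) to 1.0 (fully open).
Only numpy, scipy, OpenCV 4.12 (cv2) and the standard library are available. Lean on these libraries where they do the work, as an engineer would, in place of code of your own. Each camera call takes 0.05 s, during which the arm holds its last target. There are 200 camera calls.

### The job

On the stall stand two slatted wooden display cases; open the one with the green sticker on its top for a customer. Lift its brass thumb lever so that the latch bar comes up out of its catch, swing the gate wide open towards you, and let go so that the bar drops back down and the gate stays open. Leave the case with the red sticker shut.

Things in the scene. Friction and masses are not known exactly. Their poses are not given: they have to be found in the camera images.
- green_lever (a point): Grip centre of the brass thumb lever on the green-sticker case: upright plate 12 mm thick (its x), 26 wide (its y), reaching 22 mm above this point; 205 mm above the table. Shut: z up, x level into the case, square to the gate, y along the gate to its hinge; turns with gate and latch. Free within 45 mm along y, and in front and behind: gate top and clear roof lie 45 mm lower.
- green_gate (a joint): Slatted gate of that case, 190 mm wide, 14 thick, top edge 160 above the table. 0 shut, grows as it swings to the robot (clockwise from above) to 1.9 rad about an upright hinge line 150 mm along +y of the shut lever point (left, seen from the robot). Stiff hinge: stays where left. The pinched lever pulls it.
- green_latch (a joint): Dark steel bar, 8 x 14 mm, carrying the lever, 20 mm below its point. 0 in the catch, grows as the lever is raised, to 0.45 rad, about a pivot on the gate 120 mm along +y and 20 below the lever point. Its far end lies in an upturned catch 64 mm along -y; clear of the lip at 0.11 rad (lever up 13 mm). Falls back by its weight (120 g) when let go, gate open or shut.
- red_gate (a joint): Gate of the other case, alike but with a red sticker on its roof (stickers: discs of 48 mm). 0 shut; must stay shut.

How it is judged:
By the outcome, as a careful person would: the job done as asked, in the order asked, and still so for the second after the job is handed in, with the robot touching nothing.
It also fails if it takes over 38 s, if anything falls off the work surface, if the arm or the gripper's body presses on something with over 40 N, if the wrist force passes 120 N, or if a joint passes its speed limit or range.

## Working session

There is one attempt and no reset: what is moved stays moved. The work goes in short steps, Python scripts to look and compute and a tool call to move; the robot and the scene stay as the last step left them, time stands still between calls to the robot, and variables do not carry over. Pictures are saved under pics/ and viewed, about 8 in all and at most 12, crops included, and the job is handed in when it is done.

Besides the shell and the picture viewer there is one more tool, called after "Emit:" as name(argument=value, ...) on one line, values as JSON. apply_moves: Moves the arm, as the interface text tells. Its arguments: {"type":"object","properties":{"commands":{"type":"array","items":{"type":"array","items":{"type":"number"}}},"squeeze":{"type":"number"}},"required":["commands"]}

```bash
mkdir -p pics; cat > h.py <<'E'
import numpy as np, cv2
from workcell import manip, camera, camera_info, workorder, nets
from scipy.spatial.transform import Rotation as R
def world(name,uv,z=None,depth=None):
    i=camera_info(name);K=np.array(i["camera_matrix"]);Rm=np.array(i["rotation"]);t=np.array(i["xyz"])
    if Rm.shape!=(3,3): Rm=R.from_quat(Rm.ravel()).as_matrix()
    r=Rm@np.linalg.solve(K,[uv[0],uv[1],1])
    s=depth if depth is not None else (z-t[2])/r[2]
    return t+s*r
E
python3 - <<'E'
from h import *
for n in("top","scene"):
    p,d=camera(n);np.savez(f"pics/{n}0.npz",p=p,d=d);cv2.imwrite(f"pics/{n}0.png",p[:,:,::-1])
    print(n,camera_info(n)["xyz"])
    for th in("green_lever","green_gate","red_gate"):
        print(th,[(np.round(o["rect"]),o["conf"]) for o in nets.look_for(n,th)][:3])
    for o in nets.place_of(n,"green_lever")[:3]: print(o, world(n,o["xy"],.205).round(3), world(n,o["xy"],depth=d[int(o["xy"][1]),int(o["xy"][0])]).round(3))
s=manip.get_obs();print(s["clock"],s["position"],R.from_quat(s["ee_rot"]).as_matrix().round(2),s["grip_width"])
E
```

```text
top [0.48608831 0.05263648 1.30616332]
green_lever [(array([205., 205.,  83.,  14.]), 0.84)]
green_gate [(array([187., 205., 104.,  21.]), 0.57)]
red_gate [(array([338., 214., 108.,  18.]), 0.97)]
{'xy': [253.6, 209.6], 'conf': 0.92} [0.633 0.12  0.205] [0.63  0.118 0.228]
scene [1.00527912 0.53324563 1.1392209 ]
green_lever [(array([278., 200.,  54.,  52.]), 0.82)]
green_gate [(array([273., 197.,  71.,  71.]), 0.82)]
red_gate [(array([204., 113.,  47.,  93.]), 0.61)]
{'xy': [296.6, 213.3], 'conf': 0.95} [0.629 0.112 0.205] [0.636 0.121 0.224]
0.5 [0.15267532 0.60607529 0.23131709] [[-0.97  0.24 -0.  ]
 [ 0.24  0.97  0.  ]
 [ 0.    0.   -1.  ]] 1.0067204339730627
```

View pics/top0.png

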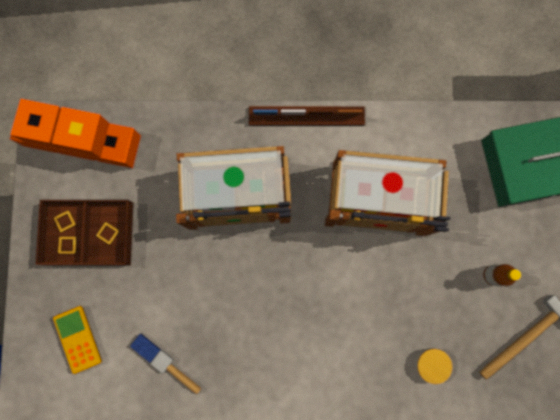

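View pics/scene0.png

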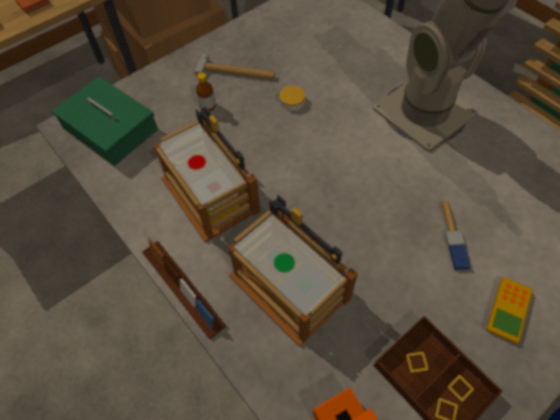

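The top view shows the green-sticker case on the left, sticker at (234,177) and brass lever at about (254,210). The red case is on the right, sticker at (392,183). The scene view agrees: green sticker at (284,262), lever at (297,214). Next I'll get the gate direction.

```bash
python3 - <<'E'
from h import *
for n,box in(("top",(195,195,300,230)),("scene",(262,190,350,265))):
    a=np.load(f"pics/{n}0.npz");p,d=a["p"].astype(int),a["d"]
    x0,y0,x1,y1=box
    U,V=np.meshgrid(np.arange(x0,x1),np.arange(y0,y1))
    W=np.array([world(n,(u,v),depth=d[v,u]) for u,v in zip(U.ravel(),V.ravel())])
    C=p[V.ravel(),U.ravel()]
    hi=(W[:,2]>.174)&(W[:,2]<.24)
    yel=hi&(C[:,0]-C[:,2]>60)&(C[:,0]>120)
    bar=hi&(C.max(1)<75)
    for nm,m in(("lever",yel),("bar",bar)):
        q=W[m]; 
        if len(q)<5: print(n,nm,len(q));continue
        f=cv2.fitLine(q[:,:2].astype(np.float32),cv2.DIST_HUBER,0,.01,.01).ravel()
        print(n,nm,len(q),q.mean(0).round(4),q.min(0).round(3),q.max(0).round(3),"dir",np.degrees(np.arctan2(f[1],f[0])).round(1))
    q=W[yel];t=q[q[:,2]>.215];print("lever top",len(t),np.median(t,0).round(4),t.min(0).round(3),t.max(0).round(3))
# roof edges in top view
a=np.load("pics/top0.npz");d=a["d"];V,U=np.mgrid[140:235,170:300]
W=np.array([world("top",(u,v),depth=d[v,u]) for u,v in zip(U.ravel(),V.ravel())])
q=W[(W[:,2]>.14)&(W[:,2]<.17)][:,:2].astype(np.float32);print(cv2.minAreaRect(q),cv2.boxPoints(cv2.minAreaRect(q)).round(3).tolist())
E
cd pics; python3 -c "
import cv2;a=cv2.imread('top0.png')[140:235,170:300];cv2.imwrite('crop1.png',cv2.resize(a,None,fx=6,fy=6,interpolation=cv2.INTER_CUBIC))"
```

```text
Traceback (most recent call last):
  File "h.py", line 5, in world
    i=camera_info(name);K=np.array(i["camera_matrix"]);Rm=np.array(i["rotation"]);t=np.array(i["xyz"])
ValueError: time passes only in moves, steps and waits
```

View pics/crop1.png

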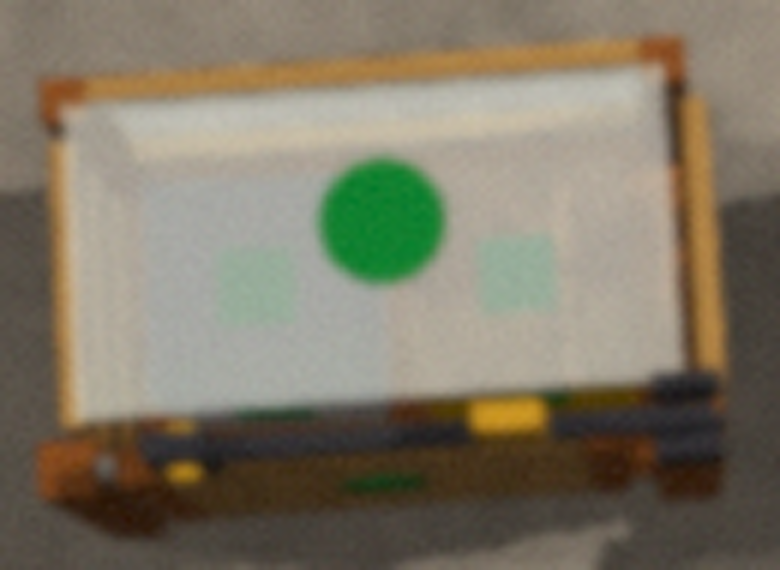

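Emit:
apply_moves(commands=[[0,0,-0.025,0,-1],[-0.01,-0.03,-0.025,7,-1],[-0.01,-0.03,-0.02,7,-1],[-0.02,-0.03,0,7,-1],[-0.02,-0.03,0,7,-1]])

```text
clock: 0.92
position: [0.1543, 0.4705, 0.3002]
ee_rot: [0.363, 0.932, -0.003, -0.0]
ft_force: [0.0, 0.2, 0.6]
grip_width: 0.998
```

The crop shows the brass lever at about (510,415), which is (255,209) in the full picture. The bar runs from the pivot at (180,455) to the catch at (690,410). `camera_info` was called too often, so I'll cache it.

```bash
cat > h.py <<'E'
import numpy as np, cv2, functools
from workcell import manip, camera, camera_info, workorder, nets
from scipy.spatial.transform import Rotation as R
@functools.cache
def cal(name):
    i=camera_info(name)
    Rm=np.array(i["rotation"])
    if Rm.shape!=(3,3): Rm=R.from_quat(Rm.ravel()).as_matrix()
    return np.array(i["camera_matrix"]),Rm,np.array(i["xyz"])
def world(name,uv,z=None,depth=None):
    K,Rm,t=cal(name)
    r=Rm@np.linalg.solve(K,[uv[0],uv[1],1])
    s=depth if depth is not None else (z-t[2])/r[2]
    return t+s*r
E
python3 - <<'E'
from h import *
for n,box in(("top",(195,195,300,230)),("scene",(262,190,350,265))):
    a=np.load(f"pics/{n}0.npz");p,d=a["p"].astype(int),a["d"]
    x0,y0,x1,y1=box
    U,V=np.meshgrid(np.arange(x0,x1),np.arange(y0,y1))
    W=np.array([world(n,(u,v),depth=d[v,u]) for u,v in zip(U.ravel(),V.ravel())])
    C=p[V.ravel(),U.ravel()]
    hi=(W[:,2]>.174)&(W[:,2]<.24)
    yel=hi&(C[:,0]-C[:,2]>60)&(C[:,0]>120)
    bar=hi&(C.max(1)<75)
    for nm,m in(("lever",yel),("bar",bar)):
        q=W[m]
        if len(q)<5: print(n,nm,len(q));continue
        f=cv2.fitLine(q[:,:2].astype(np.float32),cv2.DIST_HUBER,0,.01,.01).ravel()
        print(n,nm,len(q),q.mean(0).round(4),q.min(0).round(3),q.max(0).round(3),"dir",np.degrees(np.arctan2(f[1],f[0])).round(1))
    q=W[yel];t=q[q[:,2]>.215];print("lever top",len(t),np.median(t,0).round(4),t.min(0).round(3),t.max(0).round(3))
a=np.load("pics/top0.npz");d=a["d"];V,U=np.mgrid[140:235,170:300]
W=np.array([world("top",(u,v),depth=d[v,u]) for u,v in zip(U.ravel(),V.ravel())])
q=W[(W[:,2]>.14)&(W[:,2]<.17)][:,:2].astype(np.float32);print(cv2.boxPoints(cv2.minAreaRect(q)).round(3).tolist())
# image-based: bar ends, roof back edge
for s,e,z in (((170+180/6,140+455/6),(170+640/6,140+415/6),.19),((170+60/6,140+97/6),(170+660/6,140+55/6),.16)):
    A,B=world("top",s,z),world("top",e,z);print(A.round(3),B.round(3),np.degrees(np.arctan2(*(A-B)[[1,0]])).round(1))
s=manip.get_obs();print(s["joint_pos"])
E
```

```text
top lever 79 [0.6301 0.1373 0.2193] [0.614 0.106 0.184] [0.638 0.24  0.231] dir -82.3
top bar 467 [0.6302 0.1324 0.1917] [0.618 0.044 0.174] [0.651 0.249 0.212] dir -85.9
lever top 64 [0.6318 0.1177 0.2253] [0.627 0.107 0.222] [0.638 0.13  0.231]
scene lever 43 [0.6337 0.1176 0.2263] [0.628 0.107 0.222] [0.639 0.128 0.23 ] dir -83.6
scene bar 564 [0.6332 0.1381 0.1906] [0.62  0.042 0.174] [0.653 0.249 0.211] dir -86.3
lever top 43 [0.6341 0.1166 0.2266] [0.628 0.107 0.222] [0.639 0.128 0.23 ]
[[0.609000027179718, 0.2939999997615814], [0.621999979019165, 0.03999999910593033], [0.7860000133514404, 0.04800000041723251], [0.7730000019073486, 0.30300000309944153]]
[0.621 0.236 0.19 ] [0.636 0.071 0.19 ] 95.1
[0.76 0.29 0.16] [0.777 0.064 0.16 ] 94.2
[-1.33418848e+00  2.10019554e-02 -1.11724947e-02  1.67956777e+00
 -1.15592013e-03  1.44690935e+00 -5.17038371e-01]
```

Emit:
apply_moves(commands=[[-0.035,0.01,0,7,-1],[-0.035,0.01,0,7,-1],[-0.035,0.01,0,7,-1],[-0.035,0.01,0,7,-1],[-0.035,0.01,0,7,-1]])

```text
clock: 1.33
position: [0.2885, 0.3477, 0.3028]
ee_rot: [0.63, 0.776, -0.0, -0.001]
ft_force: [1.2, -0.6, 0.4]
grip_width: 0.999
```

Emit:
apply_moves(commands=[[-0.025,0.03,0,7,-1],[-0.025,0.033,0,0.6,-1],[-0.025,0.033,0,0,-1],[-0.025,0.033,0,0,-1],[-0.025,0.033,0,0,-1]])

```text
clock: 1.75
position: [0.4621, 0.2339, 0.3047]
ee_rot: [0.684, 0.729, 0.002, -0.002]
ft_force: [1.2, 1.3, 0.1]
grip_width: 0.999
```

Emit:
apply_moves(commands=[[-0.025,0.033,0,0,-1],[-0.025,0.033,0,0,-1],[-0.025,0.033,0,0,-1],[-0.025,0.033,0,0,-1],[-0.022,0.028,0,-0.7,-1]])

```text
clock: 2.17
position: [0.6314, 0.1193, 0.3057]
ee_rot: [0.679, 0.734, 0.004, -0.001]
ft_force: [-0.1, -0.4, 0.7]
grip_width: 0.998
```

Emit:
apply_moves(commands=[[0,0,0,0,-1],[0,0,0,0,-1]])

```text
clock: 2.33
position: [0.6359, 0.1117, 0.3035]
ee_rot: [0.682, 0.731, 0.002, 0.001]
ft_force: [-0.1, 1.3, -0.5]
grip_width: 0.999
```

Emit:
apply_moves(commands=[[0.005,-0.003,0.02,0,-1],[0,0,0.025,0,-1],[0,0,0.025,0,-1],[0,0,0.025,0,-1],[0,0,0,0,-1]])

```text
clock: 2.75
position: [0.6322, 0.1189, 0.207]
ee_rot: [0.682, 0.732, 0.004, 0.001]
ft_force: [-0.3, 1.1, -0.7]
grip_width: 1.001
```

```bash
python3 - <<'E'
from h import *
p,d=camera("scene");cv2.imwrite("pics/s1.png",cv2.resize(p[130:290,200:400,::-1],None,fx=4,fy=4,interpolation=cv2.INTER_CUBIC))
s=manip.get_obs();print(s["position"],s["joint_pos"])
E
```

```text
[0.63311076 0.1191423  0.20969171] [-0.65358263  0.40677276  0.53210476  1.47255627 -0.21316657  1.30861549
 -0.03290347]
```

View pics/s1.png

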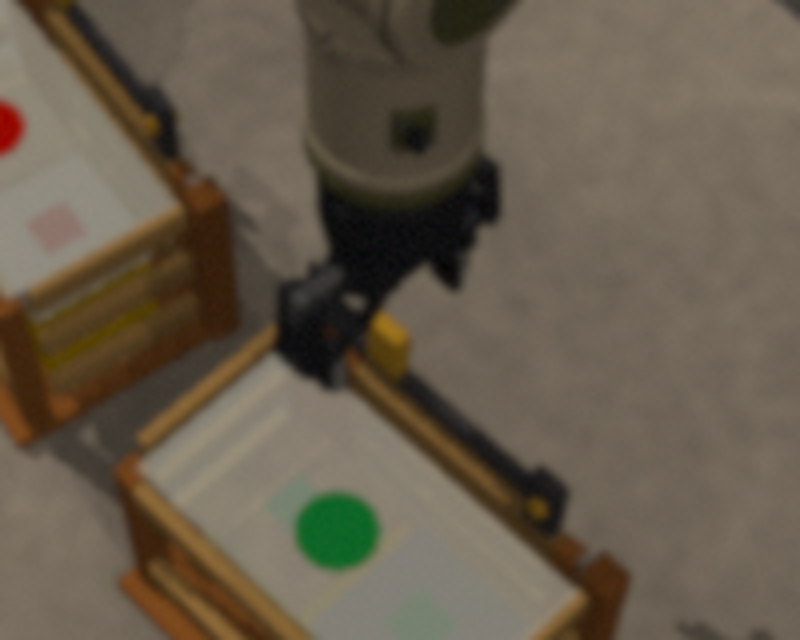

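The lever, at (390,345) in the crop, stands between the open fingers at (320,330) and (450,265). I'll go down and pinch.

Emit:
apply_moves(commands=[[0.002,0,0.012,0,-1],[0,0,0.008,0,-1],[0,0,0,0,0.3],[0,0,0,0,0.6],[0,0,0,0,1]], squeeze=50)

```text
clock: 3.22
position: [0.6347, 0.1238, 0.1947]
ee_rot: [0.681, 0.733, 0.009, 0.003]
ft_force: [0.5, -0.2, -0.8]
grip_width: 0.606
```

Emit:
apply_moves(commands=[[0,0,0,0,1],[0,0,0,0,1],[0,0,0,0,1]])

```text
clock: 3.47
position: [0.634, 0.1236, 0.1963]
ee_rot: [0.681, 0.733, 0.009, 0.002]
ft_force: [-37.5, -4.0, 13.5]
grip_width: 0.145
```

Emit:
apply_moves(commands=[[0,-0.002,0,0,1],[0,0,0,0,1]], squeeze=70)

```text
clock: 3.63
position: [0.6313, 0.1235, 0.1969]
ee_rot: [0.681, 0.732, 0.008, 0.002]
ft_force: [3.9, 1.6, -3.4]
grip_width: 0.13
```

Emit:
apply_moves(commands=[[0,0,-0.006,0,1],[0.001,0,-0.007,0,1],[0.001,0,-0.007,0,1],[0.002,0,-0.007,0,1],[0,0,0,0,1]])

```text
clock: 4.05
position: [0.6298, 0.1322, 0.221]
ee_rot: [0.68, 0.733, 0.008, -0.001]
ft_force: [4.1, -1.5, -2.0]
grip_width: 0.131
```

```bash
python3 - <<'E'
from h import *
p,d=camera("scene");cv2.imwrite("pics/s2.png",cv2.resize(p[170:270,240:380,::-1],None,fx=5,fy=5,interpolation=cv2.INTER_CUBIC))
s=manip.get_obs();print(s["position"],s["ft_force"],s["torque"],s["grip_width"])
E
```

```text
[0.62984941 0.13185141 0.22047748] [ 4.09731622  1.60106958 -2.51735253] [ 0.47249933 -0.54877268 -0.59591091] 0.13350583395866186
```

View pics/s2.png

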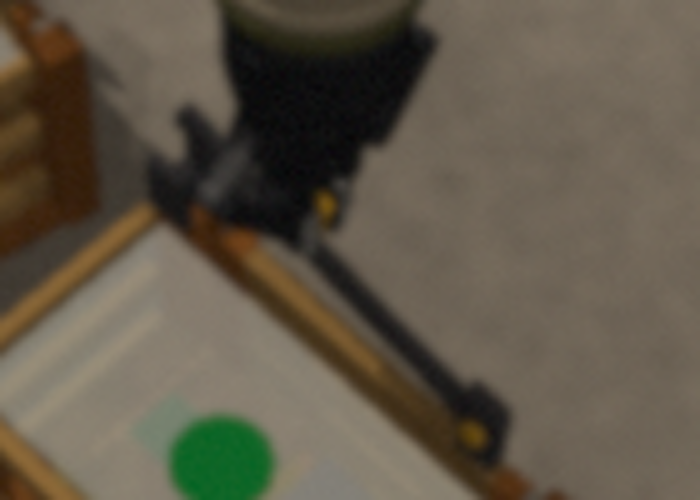

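The brass lever is held in the pads at (325,205) in the crop, and the bar slants up from its pivot at (475,430). The measured lift is 24 mm, about 0.2 rad and clear of the lip. Now I'll swing the gate.

Emit:
apply_moves(commands=[[0.0002,-0.007,0,3,1],[0.0003,-0.0094,0,4,1],[0.0003,-0.0094,0,4,1],[0.0003,-0.0094,0,4,1],[0.0003,-0.0094,0,4,1]])

```text
clock: 4.52
position: [0.5855, 0.1362, 0.2196]
ee_rot: [0.795, 0.606, 0.008, -0.002]
ft_force: [-0.8, 1.6, -1.7]
grip_width: 0.128
```

Emit:
apply_moves(commands=[[0.0004,-0.0118,0,5,1],[0.0005,-0.0118,0,5,1],[0.0005,-0.0118,0,5,1],[0.0005,-0.0118,0,5,1],[0.0005,-0.0118,0,5,1]])

```text
clock: 4.93
position: [0.5309, 0.1654, 0.2194]
ee_rot: [0.911, 0.412, 0.008, -0.006]
ft_force: [2.3, 5.1, -3.7]
grip_width: 0.126
```

Emit:
apply_moves(commands=[[0.0005,-0.0118,0,5,1],[0.0005,-0.0118,0,5,1],[0.0005,-0.0118,0,5,1],[0.0005,-0.0118,0,5,1],[0.0005,-0.0118,0,5,1]])

```text
clock: 5.35
position: [0.4948, 0.2156, 0.2197]
ee_rot: [0.98, 0.196, 0.008, -0.008]
ft_force: [3.6, 4.5, -6.0]
grip_width: 0.126
```

Emit:
apply_moves(commands=[[0.0005,-0.0118,0,5,1],[0.0005,-0.0118,0,5,1],[0.0005,-0.0118,0,5,1],[0.0005,-0.0118,0,5,1],[0.0005,-0.0118,0,5,1]])

```text
clock: 5.77
position: [0.4843, 0.276, 0.2199]
ee_rot: [1.0, -0.028, 0.008, -0.008]
ft_force: [5.5, 3.6, -4.9]
grip_width: 0.123
```

```bash
python3 - <<'E'
from h import *
s=manip.get_obs();print(s["position"],s["joint_pos"],s["ft_force"])
E
```

```text
[0.48425576 0.2759598  0.21993098] [-1.14670419  0.18438235  0.62377025  1.70935751 -0.11781925  1.26091765
 -2.12409495] [ 5.50460041  3.55168142 -4.86994967]
```

The gate is at about 97° (1.70 rad). Now I'll let go and rise straight up.

Emit:
apply_moves(commands=[[0,0,0,0,1],[0,0,0,0,0.5],[0,0,0,0,-1],[0,0,0,0,-1],[0,0,0,0,-1]])

```text
clock: 6.18
position: [0.4846, 0.2771, 0.2197]
ee_rot: [1.0, -0.029, 0.009, -0.008]
ft_force: [0.1, -0.4, 0.6]
grip_width: 0.665
```

Emit:
apply_moves(commands=[[0,0,0,0,-1],[0,0,-0.02,0,-1],[0,0,-0.03,0,-1],[0,0,-0.03,0,-1],[0,0,-0.03,0,-1]])

```text
clock: 6.6
position: [0.4802, 0.272, 0.3275]
ee_rot: [1.0, -0.029, 0.005, -0.004]
ft_force: [0.9, -0.2, 0.3]
grip_width: 0.999
```

Emit:
apply_moves(commands=[[-0.03,0,-0.03,0,-1],[-0.035,0,0,0,-1],[-0.035,0,0,0,-1],[-0.03,0,0,0,-1],[0,0,0,0,-1]])

```text
clock: 7.02
position: [0.3503, 0.2778, 0.3633]
ee_rot: [0.999, -0.032, 0.009, -0.008]
ft_force: [0.2, 0.3, 0.8]
grip_width: 1.0
```

```bash
python3 - <<'E'
from h import *
P=[]
for n in("top","scene"):
    p,d=camera(n);np.savez(f"pics/{n}3.npz",p=p,d=d);P.append(p[100:330,130:470])
    for th in("green_lever","red_gate"):
        for o in nets.place_of(n,th)[:2]:
            u,v=o["xy"];print(n,th,np.round(o["xy"]),round(o["conf"],2),world(n,o["xy"],.205).round(3),world(n,o["xy"],depth=d[int(v),int(u)]).round(3))
cv2.imwrite("pics/f.png",cv2.resize(np.vstack(P)[:,:,::-1],None,fx=1.3,fy=1.3,interpolation=cv2.INTER_CUBIC))
s=manip.get_obs();print(s["clock"],s["position"],s["ft_force"])
E
```

```text
top green_lever [179. 290.] 0.58 [0.464 0.273 0.205] [0.464 0.271 0.217]Traceback (most recent call last):
  File "<stdin>", line 6, in <module>
ValueError: it knows: green_lever
```

```bash
python3 - <<'E'
from h import *
P=[]
for n in("top","scene"):
    p,d=camera(n);np.savez(f"pics/{n}3.npz",p=p,d=d);P.append(p[100:330,130:470])
    for o in nets.place_of(n,"green_lever")[:2]:
            u,v=o["xy"];print(n,np.round(o["xy"]),round(o["conf"],2),world(n,o["xy"],.205).round(3),world(n,o["xy"],depth=d[int(v),int(u)]).round(3))
    # brass points high up near the open lever
    V,U=np.mgrid[190:320,150:420]
    W=np.array([world(n,(u,v),depth=d[v,u]) for u,v in zip(U.ravel(),V.ravel())]);C=p[V.ravel(),U.ravel()].astype(int)
    near=(abs(W[:,0]-.475)<.04)&(abs(W[:,1]-.275)<.05)
    m=near&(C[:,0]-C[:,2]>60)&(C[:,0]>120)&(W[:,2]>.17)&(W[:,2]<.26)
    if m.any(): print("brass",m.sum(),np.median(W[m],0).round(3),"zmax",W[m][:,2].max().round(3))
    print("red_gate",[(np.round(o["rect"]),o["conf"]) for o in nets.look_for(n,"red_gate")][:2])
cv2.imwrite("pics/f.png",cv2.resize(np.vstack(P)[:,:,::-1],None,fx=1.3,fy=1.3,interpolation=cv2.INTER_CUBIC))
s=manip.get_obs();print(s["clock"],s["position"],s["ft_force"])
E
```

```text
top [179. 289.] 0.91 [0.466 0.274 0.205] [0.466 0.271 0.219]
brass 109 [0.472 0.274 0.224] zmax 0.233
red_gate [(array([335., 214., 115.,  18.]), 0.64)]
scene [397. 218.] 0.73 [0.469 0.266 0.205] [0.479 0.272 0.223]
brass 44 [0.473 0.276 0.226] zmax 0.23
red_gate [(array([204., 115.,  42.,  78.]), 0.74)]
7.4167 [0.35520969 0.2764801  0.36213223] [-0.39268708  0.49830263  0.18829866]
```

View pics/f.png

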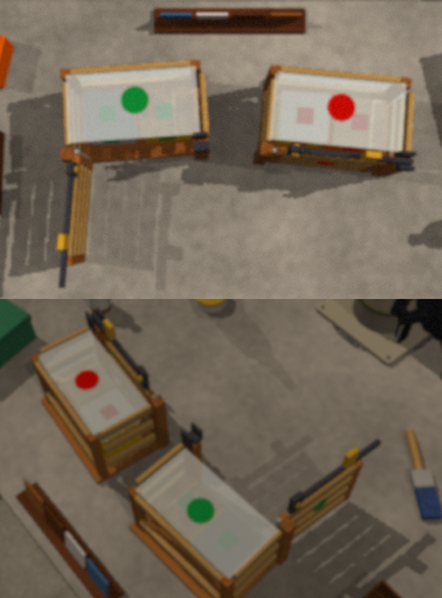

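The picture shows the green gate standing square to its case, with the lever at (62,242) in the top crop. The red gate is shut, with its bar in the catch at (400,158). The lever top is at z = 0.226, as it was when shut, so the bar has dropped.

```bash
python3 -c "
from workcell import workorder
print(workorder.hand_in())"
```

```text
the job is handed in; nothing more can be done
None
```

The green-sticker case is open and handed in. I pinched its brass lever, raised it about 24 mm (roughly 0.2 rad), swung the gate towards the robot to about 97° (1.7 rad), let go and backed the arm away. The job was finished at about 7.4 s of the 38 s allowed.

**Last checks:**
- **Gate:** both cameras put the lever near (0.473, 0.275), which matches about 97° open.
- **Bar:** the lever top is at z = 0.226 m, the same height as before opening, so the bar has dropped back down.
- **Red case:** its gate still shows shut.
- **Robot:** the arm is clear and the wrist force is near zero.

**Off-plan points:**
- **Side force on closing:** when the pads closed, a side force of about 37 N showed at the wrist. I relieved it before lifting.
- **Grip height:** the pads held the lever about 10 mm higher than I had aimed, but the grip did not slip.
- **Lever reading:** the lever-finding network's last points differed by 6–13 mm between the two cameras and methods. I relied on the measured brass points instead.

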